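# Fetch the sample carrier from the drying bay with the hook rod

## Task

Pick up the hook rod and use it to lift the hanging sample carrier out of the deep, narrow drying bay, then hang the carrier by its crossbar in the notches of the two arms of the stand; never let the fingers touch the carrier and do not drop it. Then lay the hook rod back in the two cradles of its rest, hook up and pointing the way it did at first, and leave the other things on the bench as they are.

Things in the scene. Friction and masses are not known exactly. Their poses are not given: they have to be found in the camera images.
- rod: Hook rod, 300 mm long, 0.12 kg, lying level in its rest. Origin: middle of the black handle, near the centre of mass. x: along the rod to the hook; z: up, as the hook's lip. Handle: box 110 (x) x 16 (y) x 20 (z) centred on the origin; on the same axis an 8 mm square steel bar behind it (x -90 to -55) and ahead (x 55 to 194), ending in the hook.
- rod_hook (a point): Middle of the hook's trough floor, 200 mm ahead of the rod's origin (x 200, z 0); axes as the rod's. In the rod's frame the hook is a flat foot 18 wide (y), x 182 to 210, z -4 to 0, with a step at its rear (x 190 to 194, up to z 10) and an upright lip in front (x 206 to 210, up to z 14); the trough between is 12 long.
- carrier: Sample carrier, about 0.06 kg: level round steel crossbar 5 mm thick, 68 long (along y); origin at its middle. Two 3 mm wires (y -17, +17) go down to a white cup 32 mm across, 60 to 86 below the origin, with a strap on top (59 below): an open window 31 wide for the hook. It hangs with the crossbar's ends on the bay's two ledges and swings about the crossbar.
- bay: Drying bay, fixed: tall narrow slot 170 (x) x 86 (y) x 200 high, open at front (-x, towards the robot) and top; clear walls 5 thick (76 between the sides), back wall's inner face at x 80, floor 10 thick. Origin: centre of the underside; front edge at x -85. Along each wall a ledge, y 25 to 38 off the middle, z 117 to 125; its space is otherwise empty.
- bay_ledge (a point): In the bay's middle plane at the height of the ledges' tops (x 30, z 125 in its frame); axes as the bay's. Each ledge has two stops 6 mm high, at x -5 to 1 and x 59 to 65 of the bay's frame; the carrier's crossbar lies between them, somewhere from x 15 to 45.
- stand: Stand, fixed: base plate 130 x 120 x 12 mm (x -15 to 115), upright plate 90 wide (y), 150 high at x 82 to 98, from which two level arms point to -x (towards the robot), x 8 to 82, tops at z 140, each 12 wide, y 25 to 37 off the middle, 50 mm between. Origin: underside, on the middle line.
- stand_seat (a point): Where the middle of the carrier's crossbar lies when it hangs in the arms' notches: x 30, z 142.5 in the stand's frame; axes as the stand's, the crossbar along y. Each notch has two sloped cheeks up to 10 mm above the arm, about 17 mm apart at the arm's top and 29 mm at their upper ends. It may settle up to 6 mm fore or aft.
- rest: Rest of the rod, fixed: base plate 235 x 50 x 10 mm (x -102 to 132), two cradle posts 12 thick, 30 wide, at x -75 (bar behind the handle) and x 115 (front bar). Each has a flat floor at z 61, about 13 mm wide, and cheeks sloping outwards up to z 78 that guide the square bar. Origin: underside, below the middle of the handle.
- rest_seat (a point): Where the rod's origin lies when it is in its rest: x 0, z 65 in the rest's frame. x: the way the hook points.
- pot_a: Bystander: white pot, 42 mm across, 50 high. Origin at the underside.
- pot_b: Bystander: white pot, 40 mm across, 60 high. Origin at the underside.
- beaker: Bystander: glass beaker, 64 mm across, 85 high. Origin at the underside.
- bottle: Bystander: amber bottle, 64 mm across, 170 high. Origin at the underside.
- flask: Bystander: white bottle, 60 mm across, 140 high. Origin at the underside.
- tray: Bystander: grey tray 90 x 120 x 30 mm. Origin at the underside.
- die: Bystander: steel pressing die, 56 mm across, 55 high. Origin at the underside.
- driver: Bystander: screwdriver lying on the bench.

How it is judged:
By the outcome, as a careful person would: the job done as asked, in the order asked, and still so for the second after the job is handed in, with the robot touching nothing.
It also fails if it takes over 69 s, if anything falls off the work surface, if the arm or the gripper's body presses on something with over 40 N, if the wrist force passes 120 N, or if a joint passes its speed limit or range.

## Robot

A 6-joint arm with a two-finger parallel gripper is mounted at the origin on the work surface. World frame = base frame: x ahead of the robot, y to its left, z up, the work surface at z = 0. Lengths are in m, angles in rad, forces in N, time in s.
With the tool pointing down it reaches from about 0.35 to 0.725 m from the base axis. Payload 6 kg.
Tool frame: the origin (TCP) lies between the finger pads; the fingertips stand 11 mm ahead of it and the grasp point (between the pads) lies 8 mm behind it (robot.tcp_to_tips is the distance from the TCP to the fingertips, in m); z points along the fingers, y is the direction in which the jaws open and shut (so a half turn about z gives the same grasp; the last joint's range is limited). The gripper opens to 85 mm and grips with 20 to 120 N. Pads are 22 mm wide; open, the fingers measure 114 mm over their backs; the gripper's body (76 mm by 85 mm) begins 54 mm behind the grasp point. The pads swing forward as they close: fully open they stand 13 mm farther back than shut.
Start: joints at [-0.975, 0.04, 0.085, 0, -1.615, -0.334], TCP at [0.155, -0.58, 0.242] pointing down, gripper open.
Joint ranges: [-2.56, 2.56], [-1.29, 2.01], [-1.08, 1.49], [-3.29, 1.98], [-2.81, -0.18], [-2.99, 2.99]. Speed limits (rad/s): [2.57, 2.57, 3.01, 3.14, 3.14, 3.14].

## Interface

Orientations are given as a unit quaternion [x, y, z, w].
In Python, from bench import robot gives the robot as it stands.
- The arm moves only by the tool carry_out, never from a script. Its argument "steps" is a list of rows, each an object with "fingers": the closure, from -1 (fully open) to 1 (shut), so that 0 is half open; "offset": the shift along the tool's x, y, z in m, a list of three; "turn": the turn about the tool's z in rad. A call has 1 to 5 rows; each row is the pose to reach, as a shift and turn from the pose commanded when the call began, along the tool's axes at that moment; what a row does not reach only later rows make up. A row lasts 1/8 s, in which the tool goes at most 62.5 mm and 10.7 degrees, less where a joint would pass 70% of its speed; a pose out of reach is approached as far as the arm can. A call with a gripper value outside its range is refused whole. The fingers move at their own pace and stop on an object; "grip_force" is the grip in N (left out, the last holds). Time passes only in rows, so rows that repeat a pose let the fingers close. It gives the time, the measured TCP pose, the force and the opening at its end, in the units of the state.
- robot.state(): the state, without advancing time (a new reading comes with each control period).
- robot.camera(name): name is "scene" or "top" or "wrist"; returns a dict with "color" (480x640x3 uint8, blue, green, red), "z_map" (480x640 float32, m along the optical axis (not along the pixel's ray), 0 where there is no reading), "intrinsics" (3x3 intrinsics, pixels), "pose" (4x4, takes a point from camera to world coordinates); the wrist camera has in their place "mount" (4x4, takes a point from camera to tool coordinates, whose origin is the TCP and whose axes are the flange's). Camera axes: x right, y up, looking along -z (the intrinsics and any distortion apply to the point x, -y, -z); pixel columns grow to the right and rows downward; lengths in m; the calibration is good to about 2 mm. A picture is of the moment at which its call begins: read the wrist's pose just before it.
- robot.finish_job(): hands the job in, once; it reports no verdict.
The state is a dict: "clock": time; "joint_pos": joint angles; "qvel": joint speeds; "tau": joint torques, N m; "tcp_pos": TCP position; "eef_rot": TCP orientation; "wrist_force": force on the tool from outside, world axes, zero at the start; "ft_torque": the same for the moment, N m; "width": finger opening in m.
Only numpy, scipy, OpenCV 4.12 (cv2) and the standard library are available. Lean on these libraries where they do the work, as an engineer would, in place of code of your own. Each camera call takes 0.05 s, during which the arm holds its last target. There are 200 camera calls.

## Working session

There is one attempt and no reset: what is moved stays moved. The work goes in short steps, Python scripts to look and compute and a tool call to move; the robot and the scene stay as the last step left them, time stands still between calls to the robot, and variables do not carry over. Pictures are saved under pics/ and viewed, about 8 in all and at most 12, crops included, and the job is handed in when it is done.

Besides the shell and the picture viewer there is one more tool, called after "Emit:" as a command line: name --argument value ..., lists and objects as JSON in quotes. carry_out: Moves the arm, as the interface text tells. Its arguments: {"type":"object","properties":{"steps":{"type":"array"},"grip_force":{"type":"number"}},"required":["steps"]}

```bash
ls; mkdir -p pics; cat > h.py <<'E'
import numpy as np,cv2,pickle
from bench import robot
def grab(n):
    s=robot.state(); c=robot.camera(n)
    if n=="wrist":
        from scipy.spatial.transform import Rotation as R
        T=np.eye(4);T[:3,:3]=R.from_quat(s["eef_rot"]).as_matrix();T[:3,3]=s["tcp_pos"]
        c["pose"]=T@np.array(c["mount"])
    return c
def pts(c):
    K=np.array(c["intrinsics"]);z=c["z_map"];v,u=np.mgrid[:480,:640]
    P=np.stack([(u-K[0,2])/K[0,0]*z,-(v-K[1,2])/K[1,1]*z,-z],-1)
    T=np.array(c["pose"]);return P@T[:3,:3].T+T[:3,3]
def ray(c,u,v):
    K=np.array(c["intrinsics"]);T=np.array(c["pose"])
    d=T[:3,:3]@np.array([(u-K[0,2])/K[0,0],-(v-K[1,2])/K[1,1],-1]);return T[:3,3],d
def onplane(c,u,v,h):
    o,d=ray(c,u,v);return o+d*(h-o[2])/d[2]
E
python3 - <<'E'
from h import *
print(robot.state())
for n in("scene","top"):
    c=grab(n);pickle.dump(c,open(n+".pkl","wb"));cv2.imwrite(f"pics/{n}0.png",c["color"])
    print(n,{k:np.round(v,3).tolist() for k,v in c.items() if k not in("color","z_map")})
E
```

```text
pics
{'clock': 0.0, 'joint_pos': array([-9.75305879e-01,  4.08332054e-02,  8.38040925e-02, -4.55655008e-04,
       -1.61547988e+00, -3.33683956e-01]), 'qvel': array([-0.00138154, -0.00040826,  0.00015116, -0.00013723,  0.00043257,
       -0.00094028]), 'tau': array([ 3.84459318e-04, -3.68210506e+01,  3.47421205e+01,  6.93258405e+00,
       -5.33960672e-03,  2.92136644e-05]), 'tcp_pos': array([ 0.15528868, -0.57924389,  0.24126459]), 'eef_rot': array([-1.30539559e-01,  9.91442706e-01,  8.67546557e-04, -1.80198669e-04]), 'wrist_force': array([-0.03144676,  0.25460703,  0.75324484]), 'ft_torque': array([ 0.04553504, -0.05050029,  0.0856192 ]), 'width': 0.08514875805759789}
scene {'intrinsics': [[466.523, 0.0, 313.776], [0.0, 466.523, 235.793], [0.0, 0.0, 1.0]], 'pose': [[-0.584, -0.576, 0.571, 1.172], [0.811, -0.398, 0.429, 0.462], [-0.02, 0.714, 0.7, 0.875], [0.0, 0.0, 0.0, 1.0]]}
top {'intrinsics': [[563.41, 0.0, 311.833], [0.0, 563.41, 239.372], [0.0, 0.0, 1.0]], 'pose': [[0.016, 0.994, -0.108, 0.415], [-1.0, 0.018, 0.015, 0.007], [0.017, 0.108, 0.994, 1.438], [0.0, 0.0, 0.0, 1.0]]}
```

View pics/scene0.png

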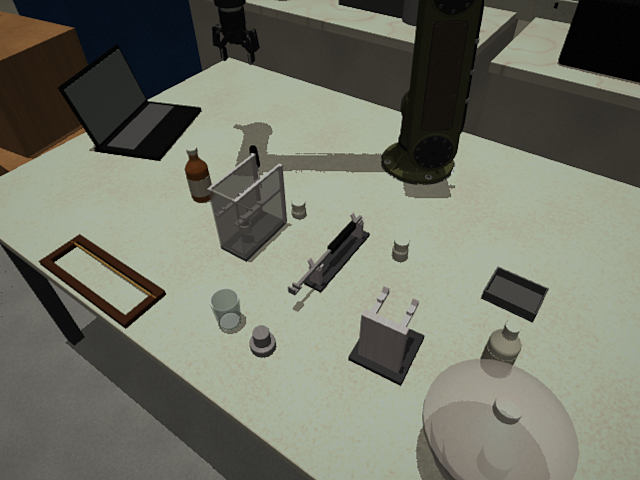

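View pics/top0.png

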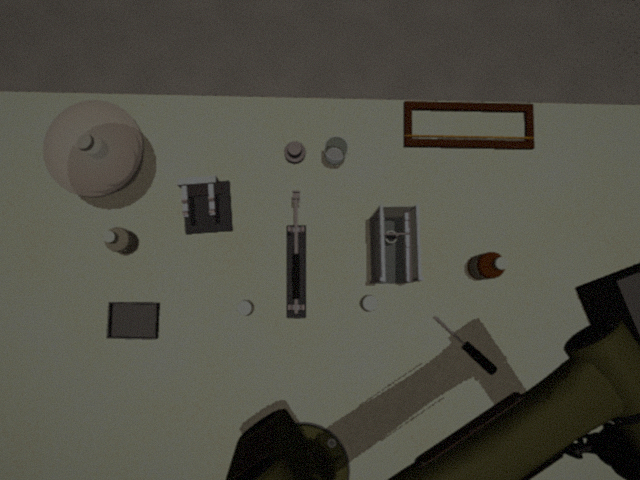

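The views show the rod in its rest in the middle (top view about 296,255), the bay to its right (395,245) with the cup at (391,237), and the stand to its left (208,205). Next I'll measure rough poses.

```bash
python3 - <<'E'
from h import *
c=pickle.load(open("top.pkl","rb"));P=pts(c);g=c["color"].max(2)
def rect(name,box,h,m):
    u0,v0,u1,v1=box;M=np.zeros((480,640),np.uint8);M[v0:v1,u0:u1]=m[v0:v1,u0:u1]
    v,u=np.nonzero(M)
    q=np.array([onplane(c,a,b,h) if h is not None else P[b,a] for a,b in zip(u,v)],np.float32)
    if len(q)<5:print(name,len(q));return
    print(name,len(q),[np.round(t,4) for t in cv2.minAreaRect(q[:,:2]*1000)], np.round(np.median(P[v,u],0),4))
Z=P[...,2]
rect("restplate",(275,215,320,330),.01,(g<95))
rect("standplate",(175,170,240,245),.012,(g<80))
rect("handle",(275,245,320,305),.075,(g<25))
rect("rodz",(275,185,320,330),None,(Z>.05))
rect("standarms",(165,165,240,245),None,(Z>.12))
rect("bayhi",(360,195,430,295),None,(Z>.16))
rect("bayledge",(360,195,430,295),None,(Z>.1)&(Z<.14))
rect("baylow",(360,195,430,295),None,(Z>.003)&(Z<.05))
for n,u,v in(("potA",246,307),("potB",369,303)):print(n,P[v,u])
o=cv2.resize(c["color"][165:330,165:435],None,fx=2.9,fy=2.9,interpolation=cv2.INTER_CUBIC)
cv2.imwrite("pics/c1.png",cv2.convertScaleAbs(o,alpha=1.5))
E
```

```text
restplate 2031 [array([493.8518,  28.9891]), array([277.698 ,  96.3978]), np.float64(2.1674)] [0.4907 0.0243 0.0104]
standplate 2210 [array([653.3549, 259.4546]), array([142.4604, 132.8858]), np.float64(5.3784)] [0.6423 0.2514 0.012 ]
handle 307 [array([475.015 ,  23.4443]), array([106.3624,  29.9271]), np.float64(6.8776)] [0.4739 0.025  0.0732]
rodz 732 [array([534.8953,  25.8325]), array([299.6635,  36.5321]), np.float64(1.0208)] [0.5126 0.0262 0.0711]
standarms 769 [array([541.9176, 171.6067]), array([398.8811, 116.4444]), np.float64(36.0483)] [0.6752 0.2562 0.1437]
bayhi 1050 [array([ 530.4532, -119.0219]), array([180.3379, 290.7905]), np.float64(10.6679)] [ 0.5591 -0.2186  0.1965]
bayledge 834 [array([ 547.6995, -206.661 ]), array([169.4567,  96.7302]), np.float64(1.746)] [ 0.5587 -0.2342  0.1246]
baylow 1653 [array([ 563.1576, -227.3135]), array([256.5147, 178.7723]), np.float64(0.3516)] [ 0.5417 -0.2226  0.009 ]
potA [0.39746831 0.14340846 0.05863847]
potB [ 0.41188461 -0.15687982  0.04699524]
```

View pics/c1.png

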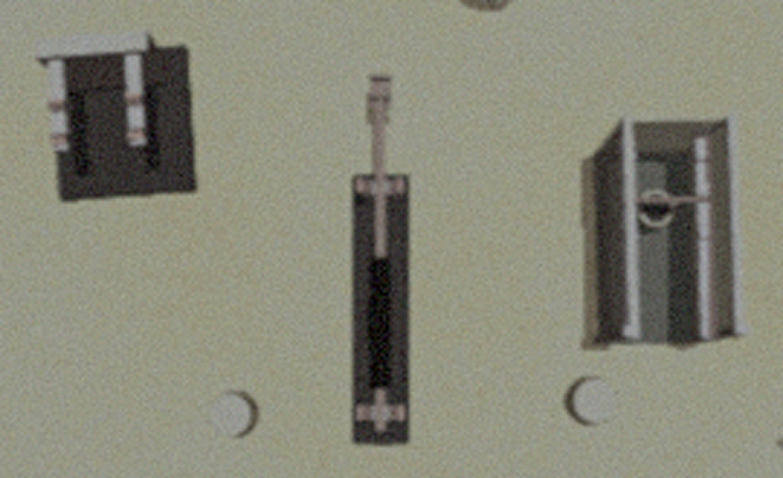

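The crop shows three things:
- **Rod:** hook end at about (380,85) and tail at (381,425).
- **Bay:** wall tops from (628,118)–(632,338) and (731,118)–(741,335), with the crossbar at about (690,200).
- **Stand:** arms with notch cheeks at (57,103)/(57,138) and (135,96)/(135,130).

```bash
python3 - <<'E'
from h import *
c=pickle.load(open("top.pkl","rb"))
f=lambda n,u,v,h:print(n,np.round(onplane(c,165+u/2.9-.33,165+v/2.9-.33,h)[:2],4))
f("hook",379,85,.072);f("tail",380,428,.069);f("handle f",381,257,.075);f("handle r",379,388,.075)
for u,v in((353,176),(408,175),(354,443),(408,442)):f("rest",u,v,.01)
for u,v in((628,118),(632,338),(731,118),(741,335)):f("bay",u,v,.2)
f("xbar",705,199,.13);f("xbar",675,201,.13)
for u,v in((57,103),(135,96),(57,138),(135,130)):f("cheek",u,v,.147)
for u,v in((188,47),(196,190),(62,200)):f("splate",u,v,.012)
E
```

```text
hook [0.6755 0.0289]
tail [0.3869 0.0225]
handle f [0.5289 0.0243]
handle r [0.4199 0.0239]
rest [0.6055 0.0512]
rest [0.6073 0.0027]
rest [0.3725 0.0454]
rest [ 0.3741 -0.0013]
bay [ 0.629 -0.165]
bay [ 0.4603 -0.1685]
bay [ 0.6305 -0.2445]
bay [ 0.4639 -0.2514]
xbar [ 0.576  -0.2373]
xbar [ 0.5739 -0.213 ]
cheek [0.6416 0.2842]
cheek [0.6485 0.2223]
cheek [0.6134 0.283 ]
cheek [0.621  0.2213]
splate [0.7178 0.1996]
splate [0.5903 0.1885]
splate [0.5794 0.3053]
```

```bash
cat >> h.py <<'E'
from scipy.spatial.transform import Rotation as R
def plan(p,yaw_rod,flip=np.pi):
    """offset/turn from measured pose to TCP p with rod heading yaw_rod (deg); tool x = rod heading + 180"""
    s=robot.state();M=R.from_quat(s["eef_rot"]).as_matrix()
    cur=np.arctan2(M[1,0],M[0,0]);d=(np.deg2rad(yaw_rod)+flip-cur+np.pi)%(2*np.pi)-np.pi
    print("pos",np.round(s["tcp_pos"],4),"rodyaw",np.round((np.rad2deg(cur-flip)+180)%360-180,2),"F",np.round(s["wrist_force"],2),"w",round(s["width"],4),"t",round(s["clock"],2))
    print("offset",np.round(M.T@(np.array(p)-s["tcp_pos"]),4),"turn",round(-d,4), "zaxis",np.round(M[:,2],3))
E
python3 - <<'E'
from h import *
plan([.44,.0235,.25],1.4)
print(np.round(robot.camera("wrist")["mount"],3).tolist())
E
```

```text
pos [ 0.1553 -0.5793  0.2414] rodyaw 15.0 F [0.45 0.19 0.39] w 0.0857 t 0.1
offset [-0.431   0.5085 -0.0079] turn 0.2374 zaxis [-0.001  0.002 -1.   ]
[[-0.001, 0.965, 0.263, 0.067], [1.0, 0.001, -0.0, 0.001], [-0.0, 0.263, -0.965, -0.132], [0.0, 0.0, 0.0, 1.0]]
```

Emit:
carry_out --steps '[{"fingers": -1,"offset": [-0.03,0.045,0],"turn": 0.1},{"fingers": -1,"offset": [-0.07,0.09,0],"turn": 0.237},{"fingers": -1,"offset": [-0.11,0.14,0],"turn": 0.237},{"fingers": -1,"offset": [-0.15,0.185,0],"turn": 0.237},{"fingers": -1,"offset": [-0.19,0.23,0],"turn": 0.237}]'

```text
clock: 0.78
tcp_pos: [0.2796, -0.3064, 0.2421]
eef_rot: [-0.012, 1.0, 0.0, 0.0]
wrist_force: [2.3, -0.5, 0.4]
width: 0.0856
```

```bash
python3 - <<'E'
from h import *
plan([.44,.0235,.25],1.4)
E
```

```text
pos [ 0.2796 -0.3064  0.2421] rodyaw 1.39 F [ 2.33 -0.5   0.36] w 0.0856 t 0.78
offset [-0.1684  0.3259 -0.0078] turn -0.0002 zaxis [ 0.  0. -1.]
```

Emit:
carry_out --steps '[{"fingers": -1,"offset": [-0.03,0.055,0],"turn": 0},{"fingers": -1,"offset": [-0.06,0.11,0],"turn": 0},{"fingers": -1,"offset": [-0.09,0.165,0],"turn": 0},{"fingers": -1,"offset": [-0.12,0.22,0],"turn": 0},{"fingers": -1,"offset": [-0.14,0.27,0],"turn": 0}]'

```text
clock: 1.4
tcp_pos: [0.413, -0.0325, 0.2421]
eef_rot: [-0.013, 1.0, 0.0, 0.0]
wrist_force: [1.1, -0.3, 0.5]
width: 0.0852
```

Emit:
carry_out --steps '[{"fingers": -1,"offset": [-0.02,0.04,0],"turn": 0},{"fingers": -1,"offset": [-0.028,0.056,0],"turn": 0},{"fingers": -1,"offset": [-0.028,0.056,0],"turn": 0}]'

```text
clock: 1.78
tcp_pos: [0.4392, 0.0223, 0.2418]
eef_rot: [-0.013, 1.0, -0.0, -0.001]
wrist_force: [-0.3, -0.1, -0.3]
width: 0.0855
```

```bash
python3 - <<'E'
from h import *
plan([.475,.0245,.073],1.4)
c=grab("wrist");pickle.dump(c,open("w1.pkl","wb"));cv2.imwrite("pics/w1.png",c["color"])
E
```

```text
pos [0.4392 0.0223 0.2418] rodyaw 1.5 F [-0.26 -0.11 -0.34] w 0.0855 t 1.77
offset [-0.0361  0.0013  0.1688] turn 0.0017 zaxis [-0.001 -0.001 -1.   ]
```

View pics/w1.png

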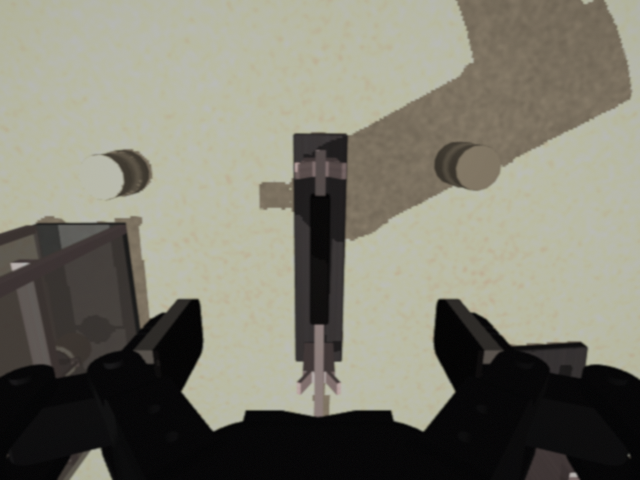

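The rod lies along the image's vertical. The handle runs from (320,195) to (320,324) and the rear cradle is at (320,170).

```bash
python3 - <<'E'
from h import *
c=pickle.load(open("w1.pkl","rb"))
g=c["color"].max(2)
m=(g<22).astype(np.uint8);m[:190]=0;m[330:]=0;m[:,:300]=0;m[:,340:]=0
v,u=np.nonzero(m);print(u.min(),u.max(),v.min(),v.max())
rows=[(onplane(c,u[v==r].mean(),r,.075)) for r in range(200,320,8)]
q=np.array(rows);k=np.polyfit(q[:,0],q[:,1],1);print(k,np.rad2deg(k[0]))
a=onplane(c,320,v.min()-.5,.075);b=onplane(c,320,v.max()+.5,.075);print(a,b,(a+b)/2)
x=(a[0]+b[0])/2;plan([x,np.polyval(k,x),.073],np.rad2deg(np.arctan(k[0])))
P=pts(c);print(P[260,318:322])
E
```

```text
310 330 194 323
[0.01999657 0.01633345] 1.1457188237152025
[0.41651079 0.02463515 0.075     ] [0.52739912 0.02761888 0.075     ] [0.47195496 0.02612702 0.075     ]
pos [0.439  0.0216 0.2421] rodyaw 1.44 F [ 0.05 -0.23  1.05] w 0.0855 t 1.82
offset [-0.0332  0.0035  0.1691] turn 0.0051 zaxis [-0.001 -0.    -1.   ]
[[0.47024291 0.02445766 0.07645406]
 [0.47033356 0.02526894 0.07611515]
 [0.47022341 0.0260737  0.07638748]
 [0.4707774  0.02691013 0.07463738]]
```

Emit:
carry_out --steps '[{"fingers": -1,"offset": [-0.033,0.0037,0.04],"turn": 0.003},{"fingers": -1,"offset": [-0.033,0.0037,0.085],"turn": 0.003},{"fingers": -1,"offset": [-0.033,0.0037,0.13],"turn": 0.003},{"fingers": -1,"offset": [-0.033,0.0037,0.165],"turn": 0.003},{"fingers": -1,"offset": [-0.033,0.0037,0.183],"turn": 0.003}]'

```text
clock: 2.45
tcp_pos: [0.4711, 0.0249, 0.0577]
eef_rot: [-0.01, 1.0, -0.0, -0.001]
wrist_force: [0.1, -0.2, 0.9]
width: 0.0857
```

Emit:
carry_out --steps '[{"fingers": 0.0,"offset": [0,0,0],"turn": 0},{"fingers": 0.5,"offset": [0,0,0],"turn": 0},{"fingers": 1,"offset": [0,0,0],"turn": 0},{"fingers": 1,"offset": [0,0,0],"turn": 0},{"fingers": 1,"offset": [0,0,0],"turn": 0}]' --grip_force 90

```text
clock: 3.08
tcp_pos: [0.4727, 0.0266, 0.0605]
eef_rot: [-0.011, 1.0, 0.0, 0.001]
wrist_force: [-1.3, 0.1, 5.2]
width: 0.0144
```

Emit:
carry_out --steps '[{"fingers": 1,"offset": [0,0,0],"turn": 0},{"fingers": 1,"offset": [0,0,0],"turn": 0}]'

```text
clock: 3.32
tcp_pos: [0.4727, 0.0266, 0.0606]
eef_rot: [-0.011, 1.0, 0.0, 0.001]
wrist_force: [-1.3, -0.4, 6.6]
width: 0.0143
```

```bash
python3 - <<'E'
from h import *
plan([.472,.026,.059],1.2)
E
```

```text
pos [0.4727 0.0266 0.0606] rodyaw 1.27 F [-1.29 -0.43  6.6 ] w 0.0143 t 3.33
offset [ 0.0007 -0.0006  0.0016] turn 0.0012 zaxis [ 0.002  0.    -1.   ]
```

Emit:
carry_out --steps '[{"fingers": 1,"offset": [0,0,-0.01],"turn": 0},{"fingers": 1,"offset": [0,0,-0.04],"turn": 0},{"fingers": 1,"offset": [0,0,-0.09],"turn": 0},{"fingers": 1,"offset": [0,0,-0.14],"turn": 0},{"fingers": 1,"offset": [0,0,-0.19],"turn": 0}]'

```text
clock: 3.95
tcp_pos: [0.4716, 0.0263, 0.251]
eef_rot: [-0.011, 1.0, 0.0, -0.0]
wrist_force: [0.4, 1.0, 0.5]
width: 0.0147
```

```bash
python3 - <<'E'
from h import *
plan([.39,-.207,.24],1.7)
E
```

```text
pos [0.4716 0.0263 0.251 ] rodyaw 1.26 F [0.43 1.04 0.49] w 0.0147 t 3.95
offset [ 0.0867 -0.2315  0.0109] turn -0.0078 zaxis [-0.001  0.    -1.   ]
```

Emit:
carry_out --steps '[{"fingers": 1,"offset": [0,-0.03,-0.02],"turn": 0},{"fingers": 1,"offset": [-0.005,-0.08,-0.05],"turn": 0},{"fingers": 1,"offset": [-0.015,-0.13,-0.06],"turn": -0.008},{"fingers": 1,"offset": [-0.025,-0.18,-0.06],"turn": -0.008},{"fingers": 1,"offset": [-0.03,-0.22,-0.06],"turn": -0.008}]'

```text
clock: 4.58
tcp_pos: [0.5068, -0.1947, 0.309]
eef_rot: [-0.015, 1.0, 0.0, -0.001]
wrist_force: [0.2, 0.6, -0.6]
width: 0.0143
```

Emit:
carry_out --steps '[{"fingers": 1,"offset": [0,-0.01,0],"turn": 0},{"fingers": 1,"offset": [0,-0.01,0],"turn": 0},{"fingers": 1,"offset": [0,-0.01,0],"turn": 0}]'

```text
clock: 4.95
tcp_pos: [0.5071, -0.202, 0.3095]
eef_rot: [-0.015, 1.0, 0.0, 0.0]
wrist_force: [0.5, -0.2, -1.3]
width: 0.0143
```

```bash
python3 - <<'E'
from h import *
plan([.39,-.207,.24],1.7)
c=grab("wrist");pickle.dump(c,open("w2.pkl","wb"));cv2.imwrite("pics/w2.png",cv2.convertScaleAbs(c["color"],alpha=1.3))
E
```

```text
pos [ 0.5071 -0.202   0.3095] rodyaw 1.77 F [ 0.45 -0.21 -1.35] w 0.0143 t 4.95
offset [ 0.1173 -0.0014  0.0695] turn 0.0012 zaxis [ 0.  0. -1.]
```

View pics/w2.png

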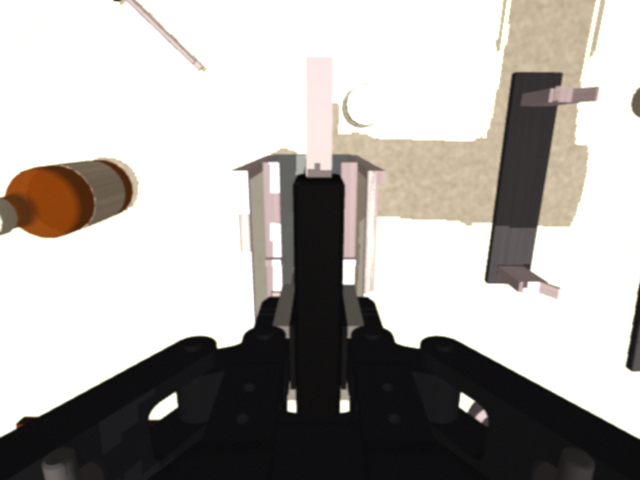

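The closed gripper hides the crossbar here, but the bay's front edge shows at v≈170, from about u=236 to u=383. I'll use this for the bay's mid-plane, and the scene view for the crossbar.

```bash
python3 - <<'E'
from h import *
c=pickle.load(open("w2.pkl","rb"))
for u,v in((236,169),(249,170),(364,158),(383,170),(270,158),(376,265),(252,265)):print(u,v,np.round(onplane(c,u,v,.2)[:2],4))
P=pts(c)
for r in (185,205,225,245):
    z=P[r,230:400];m=z[:,2]>.18; m&=z[:,2]<.215
    print(r,np.round(z[m][[0,-1]] if m.any() else 0,3).tolist(), np.nonzero(m)[0][[0,-1]]+230)
a=cv2.imread("pics/scene0.png")[145:265,200:300];b=cv2.resize(a,None,fx=5,fy=5,interpolation=cv2.INTER_CUBIC)
c=robot.camera("scene");pickle.dump(c,open("s2.pkl","wb"))
t=cv2.resize(c["color"][120:270,180:310],None,fx=4,fy=4,interpolation=cv2.INTER_CUBIC)[:600,:290]
o=np.zeros((600,800,3),np.uint8);o[:,:500]=b;o[:t.shape[0],505:795]=t
cv2.imwrite("pics/s2.png",o)
E
```

```text
236 169 [ 0.4626 -0.2524]
249 170 [ 0.463  -0.2444]
364 158 [ 0.4536 -0.174 ]
383 170 [ 0.4605 -0.1618]
270 158 [ 0.4553 -0.2315]
376 265 [ 0.5224 -0.1619]
252 265 [ 0.5248 -0.2435]
185 [[0.472, -0.252, 0.202], [0.47, -0.165, 0.201]] [236 377]
205 [[0.485, -0.252, 0.2], [0.482, -0.165, 0.2]] [238 376]
225 [[0.498, -0.251, 0.2], [0.495, -0.164, 0.202]] [239 376]
245 [[0.511, -0.251, 0.2], [0.508, -0.164, 0.201]] [240 375]
```

View pics/s2.png

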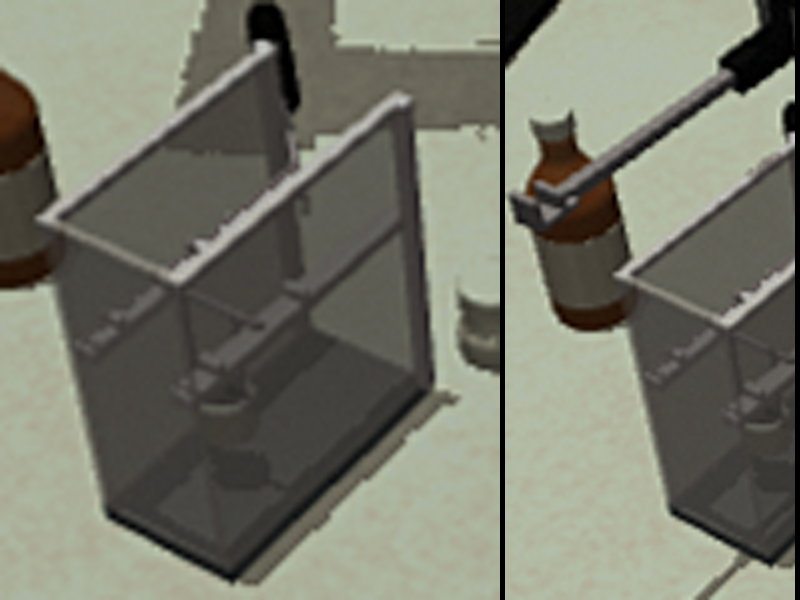

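The left panel shows the ledge stops at about (290,290) and (205,375) and the crossbar from about (190,290) to (265,325). The right panel shows the held rod, level, with its hook up.

```bash
python3 - <<'E'
from h import *
c=pickle.load(open("scene.pkl","rb"))
for n,u,v,h in(("bar near",265,325,.1275),("bar far",190,290,.1275),("stop f",290,290,.13),("stop b",203,370,.13),("wall fr",405,98,.2),("wall back",180,280,.2),("wallL back",45,218,.2),("wallL f",268,45,.2)):
    print(n,np.round(onplane(c,200+u/5-.4,145+v/5-.4,h)[:2],4))
c=pickle.load(open("s2.pkl","rb"))
print("lip",np.round(onplane(c,180+(520-505)/4,120+200/4,.325),4), robot.state()["tcp_pos"])
# hook via top
t=robot.camera("top");pickle.dump(t,open("t2.pkl","wb"));P=pts(t)
m=(P[...,2]>.29)&(P[...,2]<.35)&(P[...,0]>.6)&(P[...,0]<.8)&(abs(P[...,1]+.2)<.06)
q=P[m];print(len(q),q.min(0),q.max(0));k=np.polyfit(q[:,0],q[:,1],1);print(k,np.polyval(k,.707))
P=pts(pickle.load(open("top.pkl","rb")))
m=(P[...,2]>.118)&(P[...,2]<.15)&(abs(P[...,0]-.575)<.02)&(P[...,1]<-.19)&(P[...,1]>-.232);q=P[m];print(len(q),np.median(q,0),q.min(0),q.max(0))
E
```

```text
bar near [ 0.5721 -0.1722]
bar far [ 0.5733 -0.2205]
stop f [ 0.5472 -0.1772]
stop b [ 0.6156 -0.1731]
wall fr [ 0.4629 -0.1657]
wall back [ 0.6287 -0.1628]
wallL back [ 0.6312 -0.2454]
wallL f [ 0.4664 -0.2518]
lip [ 0.7178 -0.197   0.325 ] [ 0.50722935 -0.2018724   0.30962192]
315 [ 0.61004848 -0.20474343  0.30675264] [ 0.71818222 -0.18599925  0.32945067]
[ 0.02490073 -0.21290374] -0.1952989292066229
46 [ 0.575839   -0.21700477  0.12788163] [ 0.56059224 -0.23199474  0.11845528] [ 0.58675606 -0.1911843   0.13340219]
```

```bash
python3 - <<'E'
from h import *
plan([.3296,-.2138,.26],1.7)
E
```

```text
pos [ 0.5072 -0.202   0.3096] rodyaw 1.79 F [-0.01  0.96  0.29] w 0.0146 t 5.1
offset [ 0.1779 -0.0063  0.0495] turn 0.0017 zaxis [ 0.001  0.    -1.   ]
```

Emit:
carry_out --steps '[{"fingers": 1,"offset": [0.03,-0.002,0],"turn": 0.001},{"fingers": 1,"offset": [0.075,-0.003,0.01],"turn": 0.001},{"fingers": 1,"offset": [0.12,-0.005,0.03],"turn": 0.001},{"fingers": 1,"offset": [0.16,-0.006,0.045],"turn": 0.001},{"fingers": 1,"offset": [0.178,-0.006,0.05],"turn": 0.001}]'

```text
clock: 5.72
tcp_pos: [0.3278, -0.2138, 0.259]
eef_rot: [-0.015, 1.0, 0.0, 0.001]
wrist_force: [0.3, -0.2, -0.4]
width: 0.0143
```

Emit:
carry_out --steps '[{"fingers": 1,"offset": [0,0,0.02],"turn": 0},{"fingers": 1,"offset": [0,0,0.05],"turn": 0},{"fingers": 1,"offset": [0,0,0.08],"turn": 0},{"fingers": 1,"offset": [0,0,0.08],"turn": 0}]'

```text
clock: 6.22
tcp_pos: [0.3285, -0.2135, 0.1776]
eef_rot: [-0.015, 1.0, 0.001, -0.002]
wrist_force: [0.4, 0.3, -0.0]
width: 0.0146
```

```bash
python3 - <<'E'
from h import *
plan([.3296,-.2138,.095],1.7)
E
```

```text
pos [ 0.3285 -0.2135  0.1776] rodyaw 1.7 F [ 0.39  0.31 -0.04] w 0.0146 t 6.22
offset [-0.0014 -0.0004  0.0826] turn 0.0001 zaxis [-0.003  0.001 -1.   ]
```

Emit:
carry_out --steps '[{"fingers": 1,"offset": [-0.001,0,0.02],"turn": 0},{"fingers": 1,"offset": [-0.001,0,0.05],"turn": 0},{"fingers": 1,"offset": [-0.001,0,0.075],"turn": 0},{"fingers": 1,"offset": [-0.001,0,0.083],"turn": 0},{"fingers": 1,"offset": [-0.001,0,0.083],"turn": 0}]'

```text
clock: 6.85
tcp_pos: [0.3306, -0.2143, 0.0967]
eef_rot: [-0.014, 1.0, -0.0, 0.0]
wrist_force: [0.2, 0.5, -1.0]
width: 0.0143
```

```bash
python3 - <<'E'
from h import *
plan([.3736,-.2125,.095],1.7)
t=grab("top");s=grab("scene");pickle.dump((t,s),open("b1.pkl","wb"))
a=cv2.resize(t["color"][195:295,360:430],None,fx=5.5,fy=5.5,interpolation=cv2.INTER_CUBIC)
b=cv2.resize(s["color"][145:265,205:295],None,fx=4.5,fy=4.5,interpolation=cv2.INTER_CUBIC)
o=np.zeros((600,800,3),np.uint8);o[:a.shape[0],:a.shape[1]]=a;o[:b.shape[0],390:390+b.shape[1]]=b
cv2.imwrite("pics/b1.png",cv2.convertScaleAbs(o,alpha=1.5))
E
```

```text
pos [ 0.3306 -0.2143  0.0967] rodyaw 1.66 F [ 0.21  0.46 -0.97] w 0.0143 t 6.85
offset [-0.043   0.0005  0.0017] turn -0.0007 zaxis [ 0. -0. -1.]
```

View pics/b1.png

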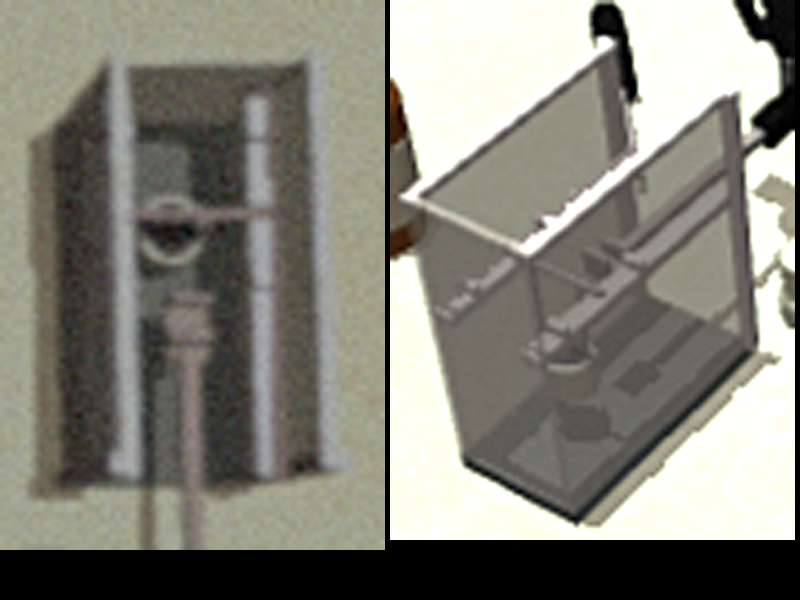

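In the top crop the crossbar is at v≈213 (right end u≈278), the hook's lip at about (192,297) and the foot's rear near v≈340. The scene crop shows the hook inside the bay, below and in front of the bar.

```bash
python3 - <<'E'
from h import *
t,s=pickle.load(open("b1.pkl","rb"))
f=lambda n,u,v,h:print(n,np.round(onplane(t,360+u/5.5-.41,195+v/5.5-.41,h)[:2],4))
f("lip",192,297,.116);f("barR",278,212,.1275);f("bar",205,213,.13);f("bar",150,214,.13);f("cup",171,228,.0675)
f("rod",192,430,.105)
g=lambda n,u,v,h:print(n,np.round(onplane(s,205+(u-390)/4.5-.4,145+v/4.5-.4,h)[:2],4))
g("s lip",590,262,.108);g("barnear",603,294,.1275)
P=pts(t);m=(P[...,2]>.06)&(P[...,2]<.125)&(abs(P[...,1]+.208)<.012)&(P[...,0]>.48)&(P[...,0]<.56)
q=P[m];print(len(q),np.median(q,0),q.min(0),q.max(0))
E
```

```text
lip [ 0.5407 -0.2084]
barR [ 0.5768 -0.2434]
bar [ 0.5754 -0.2117]
bar [ 0.5746 -0.1882]
cup [ 0.5761 -0.2069]
rod [ 0.4842 -0.2102]
s lip [ 0.5418 -0.2136]
barnear [ 0.574  -0.1728]
160 [ 0.52062372 -0.20809669  0.10368653] [ 0.48110922 -0.2172903   0.06217912] [ 0.55946479 -0.19859707  0.11945219]
```

Emit:
carry_out --steps '[{"fingers": 1,"offset": [-0.006,0,0.0015],"turn": 0},{"fingers": 1,"offset": [-0.018,0,0.0015],"turn": 0},{"fingers": 1,"offset": [-0.032,0,0.0015],"turn": 0},{"fingers": 1,"offset": [-0.041,0,0.0015],"turn": 0},{"fingers": 1,"offset": [-0.044,0,0.0015],"turn": 0}]'

```text
clock: 7.58
tcp_pos: [0.3749, -0.2128, 0.0946]
eef_rot: [-0.014, 1.0, 0.0, -0.0]
wrist_force: [0.1, 0.7, -1.4]
width: 0.0143
```

Emit:
carry_out --steps '[{"fingers": 1,"offset": [0,0,-0.004],"turn": 0},{"fingers": 1,"offset": [0,0,-0.01],"turn": 0},{"fingers": 1,"offset": [0,0,-0.016],"turn": 0},{"fingers": 1,"offset": [0,0,-0.019],"turn": 0},{"fingers": 1,"offset": [0,0,-0.019],"turn": 0}]'

```text
clock: 8.2
tcp_pos: [0.3745, -0.2129, 0.1142]
eef_rot: [-0.014, 1.0, 0.0, 0.0]
wrist_force: [0.5, -1.2, -1.2]
width: 0.0143
```

```bash
cat > chk.py <<'E'
from h import *
import sys
plan([0,0,0],1.7)
t=grab("top");s=grab("scene");pickle.dump((t,s),open(sys.argv[1]+".pkl","wb"))
def crop(c,u,v):
    u,v=int(u),int(v);return cv2.resize(c["color"][v-75:v+75,u-50:u+50],None,fx=4,fy=4,interpolation=cv2.INTER_CUBIC)
def proj(c,p):
    T=np.linalg.inv(np.array(c["pose"]));q=T[:3,:3]@p+T[:3,3];K=np.array(c["intrinsics"]);return K[0,2]+K[0,0]*q[0]/-q[2],K[1,2]+K[1,1]*q[1]/q[2]
st=robot.state();M=R.from_quat(st["eef_rot"]).as_matrix();hk=st["tcp_pos"]-M[:,0]*.2005+np.array([0,0,.005])
print("hook",np.round(hk,4),"top px",np.round(proj(t,hk)),"scene px",np.round(proj(s,hk)))
o=np.hstack([crop(t,*proj(t,hk)),crop(s,*proj(s,hk))]);cv2.imwrite(f"pics/{sys.argv[1]}.png",cv2.convertScaleAbs(o,alpha=1.4))
E
python3 chk.py l1
```

```text
pos [ 0.3745 -0.2129  0.1142] rodyaw 1.65 F [ 0.53 -1.17 -1.18] w 0.0143 t 8.2
offset [0.3683 0.2236 0.1139] turn -0.0009 zaxis [ 0.001  0.    -1.   ]
hook [ 0.5747 -0.2071  0.1186] top px [394. 234.] scene px [242. 208.]
```

View pics/l1.png

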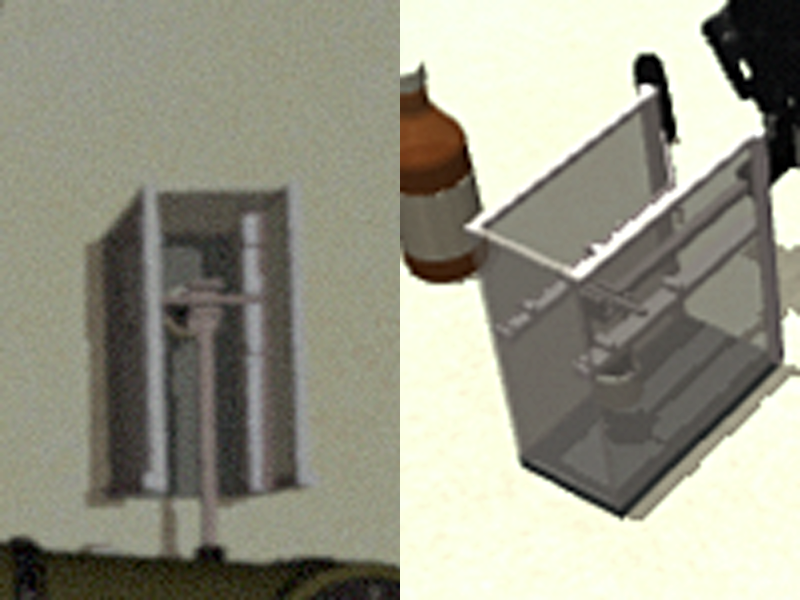

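The top crop shows the crossbar (v≈297) between the lip (v≈287) and the step (v≈306), centred on the hook. I'll lift gently.

Emit:
carry_out --steps '[{"fingers": 1,"offset": [0,0,-0.004],"turn": 0},{"fingers": 1,"offset": [0,0,-0.008],"turn": 0},{"fingers": 1,"offset": [0,0,-0.013],"turn": 0},{"fingers": 1,"offset": [0,0,-0.019],"turn": 0},{"fingers": 1,"offset": [0,0,-0.026],"turn": 0}]'

```text
clock: 8.93
tcp_pos: [0.3743, -0.2129, 0.1402]
eef_rot: [-0.014, 1.0, 0.0, -0.0]
wrist_force: [0.6, 0.7, -2.1]
width: 0.0142
```

Emit:
carry_out --steps '[{"fingers": 1,"offset": [0,0,-0.01],"turn": 0},{"fingers": 1,"offset": [0,0,-0.022],"turn": 0},{"fingers": 1,"offset": [0,0,-0.036],"turn": 0},{"fingers": 1,"offset": [0,0,-0.05],"turn": 0},{"fingers": 1,"offset": [0,0,-0.064],"turn": 0}]'

```text
clock: 9.55
tcp_pos: [0.3744, -0.2129, 0.2049]
eef_rot: [-0.014, 1.0, 0.0, 0.0]
wrist_force: [-0.5, 0.2, -1.9]
width: 0.0144
```

Emit:
carry_out --steps '[{"fingers": 1,"offset": [0,0,-0.015],"turn": 0},{"fingers": 1,"offset": [0,0,-0.033],"turn": 0},{"fingers": 1,"offset": [0,0,-0.052],"turn": 0},{"fingers": 1,"offset": [0,0,-0.071],"turn": 0},{"fingers": 1,"offset": [0,0,-0.088],"turn": 0}]'

```text
clock: 10.18
tcp_pos: [0.3744, -0.213, 0.2933]
eef_rot: [-0.014, 1.0, -0.0, 0.0]
wrist_force: [-0.1, -0.5, -2.5]
width: 0.0145
```

Emit:
carry_out --steps '[{"fingers": 1,"offset": [0,0,-0.012],"turn": 0},{"fingers": 1,"offset": [0,0,-0.02],"turn": 0},{"fingers": 1,"offset": [0,0,-0.024],"turn": 0},{"fingers": 1,"offset": [0,0,-0.024],"turn": 0}]'

```text
clock: 10.68
tcp_pos: [0.3744, -0.2129, 0.3157]
eef_rot: [-0.014, 1.0, 0.0, -0.0]
wrist_force: [0.8, -0.5, -2.0]
width: 0.0142
```

```bash
python3 chk.py l2
```

```text
pos [ 0.3744 -0.2129  0.3157] rodyaw 1.65 F [ 0.8  -0.47 -1.97] w 0.0142 t 10.68
offset [0.368  0.2235 0.3158] turn -0.0008 zaxis [-0.  0. -1.]
hook [ 0.5747 -0.2071  0.3201] top px [410. 222.] scene px [230. 138.]
```

View pics/l2.png

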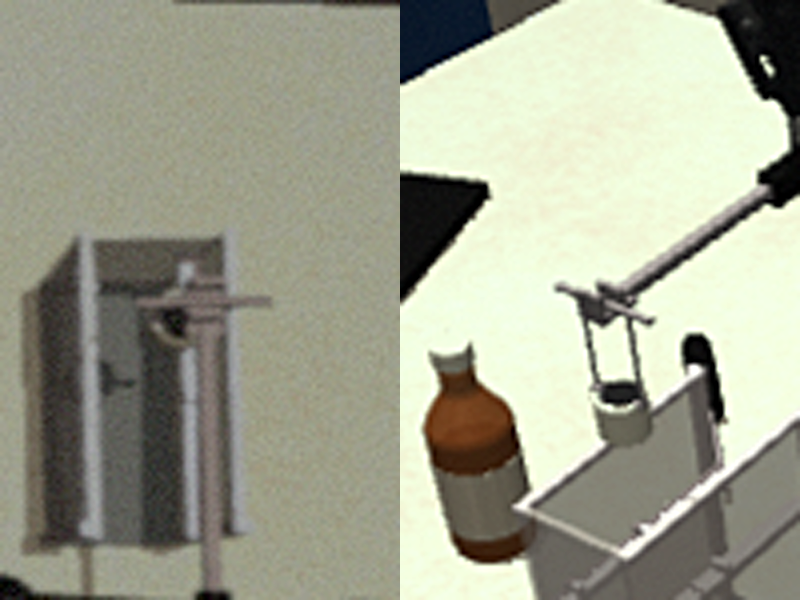

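The carrier hangs square in the hook's trough (top crop (205,300), scene crop (605,300)), with its cup clear above the bay. Now I'll refine the stand's pose numerically.

```bash
python3 - <<'E'
from h import *
t,s=pickle.load(open("l2.pkl","rb"))
c0=pickle.load(open("top.pkl","rb"))
for n,c in(("top",t),("top0",c0),("scene",s)):
    P=pts(c)
    A=(P[...,2]>.135)&(P[...,2]<.155)&(P[...,0]>.58)&(P[...,0]<.69)&(P[...,1]>.18)&(P[...,1]<.34)
    q=P[A][:,:2]; 
    if len(q)<20: print(n,len(q));continue
    _,lab,_=cv2.kmeans(q.astype(np.float32),2,None,(3,50,1e-5),5,2) if False else (0,(q[:,1]>np.median(q[:,1])*0+.252).astype(int),0)
    for i in(0,1):
        r=q[lab==i];k=np.polyfit(r[:,0],r[:,1],1);print(n,"arm",i,len(r),"yaw",np.rad2deg(np.arctan(k[0])).round(2),"y@.631",np.polyval(k,.631).round(4),"x",np.percentile(r[:,0],[1,99]).round(4))
    U=(P[...,2]>.14)&(P[...,2]<.165)&(P[...,0]>.675)&(P[...,0]<.75)&(P[...,1]>.17)&(P[...,1]<.34)
    q=P[U][:,:2]
    if len(q)>20:print(n,"upright",len(q),cv2.minAreaRect((q*1000).astype(np.float32)))
    H=(P[...,2]>.1455)&A
    q=P[H];
    for i in(0,1):
        r=q[(q[:,1]>.252)==i]
        if len(r):print(n,"cheek",i,len(r),r.mean(0).round(4),np.percentile(r[:,0],[2,98]).round(4))
    B=(P[...,2]>.007)&(P[...,2]<.016)&(P[...,0]>.56)&(P[...,0]<.75)&(P[...,1]>.17)&(P[...,1]<.34)
    q=P[B][:,:2];print(n,"base",len(q),cv2.minAreaRect((q*1000).astype(np.float32)))
E
```

```text
top arm 0 226 yaw 9.68 y@.631 0.2225 x [0.6118 0.6895]
top arm 1 288 yaw -3.23 y@.631 0.2847 x [0.6063 0.6893]
top upright 310 ((686.7442626953125, 259.3964538574219), (25.230716705322266, 90.67169952392578), 1.6327457427978516)
top cheek 0 70 [0.6671 0.2306 0.1494] [0.615  0.6896]
top cheek 1 131 [0.6711 0.2808 0.1491] [0.6096 0.6893]
top base 1433 ((657.8740234375, 254.3435516357422), (175.80148315429688, 166.15589904785156), 2.2700018882751465)
top0 arm 0 233 yaw 10.03 y@.631 0.2221 x [0.6119 0.6898]
top0 arm 1 300 yaw -3.13 y@.631 0.2846 x [0.6061 0.6896]
top0 upright 303 ((686.8671264648438, 260.0024108886719), (25.229883193969727, 91.20694732666016), 1.2924950122833252)
top0 cheek 0 76 [0.6679 0.2304 0.1496] [0.6161 0.6898]
top0 cheek 1 123 [0.6726 0.2816 0.1493] [0.6108 0.6896]
top0 base 1450 ((652.32958984375, 256.8594665527344), (164.06961059570312, 179.3029327392578), 89.92223358154297)
scene arm 0 252 yaw 10.12 y@.631 0.2223 x [0.615  0.6897]
scene arm 1 345 yaw -1.92 y@.631 0.2848 x [0.6102 0.6899]
scene upright 505 ((686.4815063476562, 258.71881103515625), (26.066572189331055, 90.24784088134766), 4.30534029006958)
scene cheek 0 100 [0.661  0.2293 0.1499] [0.6173 0.6897]
scene cheek 1 179 [0.6687 0.2817 0.15  ] [0.6109 0.6899]
scene base 1130 ((650.6832275390625, 255.04498291015625), (131.75869750976562, 120.16482543945312), 5.75809907913208)
```

Emit:
carry_out --steps '[{"fingers": 1,"offset": [-0.001,0.006,0],"turn": 0},{"fingers": 1,"offset": [-0.003,0.02,0],"turn": 0},{"fingers": 1,"offset": [-0.006,0.042,0],"turn": 0},{"fingers": 1,"offset": [-0.011,0.07,0],"turn": 0},{"fingers": 1,"offset": [-0.016,0.1,0],"turn": 0}]'

```text
clock: 11.4
tcp_pos: [0.3874, -0.1109, 0.3158]
eef_rot: [-0.014, 1.0, 0.0, 0.0]
wrist_force: [0.4, -0.1, -1.3]
width: 0.0141
```

Emit:
carry_out --steps '[{"fingers": 1,"offset": [-0.005,0.032,0],"turn": 0},{"fingers": 1,"offset": [-0.01,0.064,0],"turn": 0},{"fingers": 1,"offset": [-0.015,0.096,0],"turn": 0},{"fingers": 1,"offset": [-0.02,0.128,0],"turn": 0},{"fingers": 1,"offset": [-0.025,0.16,0],"turn": 0}]'

```text
clock: 12.02
tcp_pos: [0.4075, 0.0501, 0.3159]
eef_rot: [-0.015, 1.0, 0.0, 0.0]
wrist_force: [0.9, 0.1, -1.4]
width: 0.0144
```

Emit:
carry_out --steps '[{"fingers": 1,"offset": [-0.005,0.031,0],"turn": -0.01},{"fingers": 1,"offset": [-0.009,0.06,0],"turn": -0.025},{"fingers": 1,"offset": [-0.014,0.085,0],"turn": -0.045},{"fingers": 1,"offset": [-0.017,0.107,0],"turn": -0.06},{"fingers": 1,"offset": [-0.02,0.125,0],"turn": -0.068}]'

```text
clock: 12.65
tcp_pos: [0.4241, 0.1751, 0.3158]
eef_rot: [-0.049, 0.999, 0.0, -0.0]
wrist_force: [-0.6, -0.9, -2.2]
width: 0.0144
```

```bash
python3 - <<'E'
from h import *
plan([.4315,.2334,.30],5.6)
E
```

```text
pos [0.4241 0.1751 0.3158] rodyaw 5.61 F [-0.55 -0.88 -2.23] w 0.0144 t 12.65
offset [-0.0131  0.0573  0.0158] turn 0.0001 zaxis [-0.  0. -1.]
```

Emit:
carry_out --steps '[{"fingers": 1,"offset": [-0.003,0.016,0],"turn": 0},{"fingers": 1,"offset": [-0.007,0.032,0],"turn": 0},{"fingers": 1,"offset": [-0.01,0.046,0.003],"turn": 0},{"fingers": 1,"offset": [-0.012,0.055,0.01],"turn": 0},{"fingers": 1,"offset": [-0.013,0.058,0.018],"turn": 0}]'

```text
clock: 13.28
tcp_pos: [0.4316, 0.2331, 0.2969]
eef_rot: [-0.048, 0.999, -0.0, -0.0]
wrist_force: [0.3, -0.3, -1.3]
width: 0.0148
```

Emit:
carry_out --steps '[{"fingers": 1,"offset": [0,0,0.015],"turn": 0},{"fingers": 1,"offset": [0,0,0.035],"turn": 0},{"fingers": 1,"offset": [0,0,0.055],"turn": 0},{"fingers": 1,"offset": [0,0,0.07],"turn": 0},{"fingers": 1,"offset": [0,0,0.075],"turn": 0}]'

```text
clock: 13.9
tcp_pos: [0.4313, 0.2322, 0.2216]
eef_rot: [-0.048, 0.999, -0.0, -0.001]
wrist_force: [-0.8, 0.5, -1.3]
width: 0.0146
```

Emit:
carry_out --steps '[{"fingers": 1,"offset": [0,0,0.01],"turn": 0},{"fingers": 1,"offset": [0,0,0.025],"turn": 0},{"fingers": 1,"offset": [0,0,0.038],"turn": 0},{"fingers": 1,"offset": [0,0,0.043],"turn": 0},{"fingers": 1,"offset": [0,0,0.043],"turn": 0}]'

```text
clock: 14.52
tcp_pos: [0.4316, 0.2326, 0.1795]
eef_rot: [-0.048, 0.999, -0.0, -0.0]
wrist_force: [0.4, 0.1, -2.5]
width: 0.0141
```

```bash
python3 chk.py p1; python3 -c "
from h import *
plan([.4315,.2334,.17],5.6)
t,s=pickle.load(open('p1.pkl','rb'))
for n,c in(('t',t),('s',s)):
    P=pts(c);m=(P[...,2]>.166)&(P[...,2]<.2)&(abs(P[...,0]-.63)<.04)&(abs(P[...,1]-.253)<.045);q=P[m]
    k=abs(q[:,1]-.253)>.013;print(n,len(q),np.median(q[k],0).round(4),q.min(0).round(3),q.max(0).round(3))
"
```

```text
pos [0.4316 0.2326 0.1795] rodyaw 5.55 F [ 0.38  0.09 -2.51] w 0.0141 t 14.53
offset [ 0.452  -0.1897  0.1798] turn 0.0671 zaxis [-0. -0. -1.]
hook [0.6314 0.2522 0.1855] top px [195. 202.] scene px [398. 287.]
pos [0.4318 0.2328 0.1803] rodyaw 5.55 F [-0.5  -0.01 -1.73] w 0.0146 t 14.62
offset [0.0003 0.0006 0.0103] turn -0.0009 zaxis [ 0.001  0.    -1.   ]
t 214 [0.6316 0.2387 0.1855] [0.59  0.218 0.166] [0.642 0.286 0.2  ]
s 281 [0.6325 0.2669 0.1872] [0.59  0.219 0.167] [0.645 0.286 0.2  ]
```

View pics/p1.png

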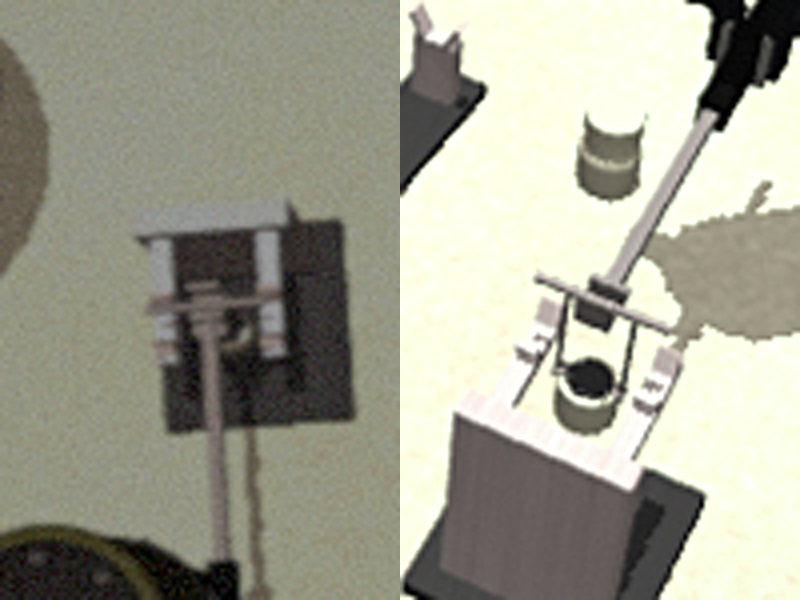

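The bar hangs over both notches (top crop v≈300, between the cheeks), and its measured middle is (0.632, 0.252). I'm lowering it.

Emit:
carry_out --steps '[{"fingers": 1,"offset": [0,0,0.008],"turn": 0},{"fingers": 1,"offset": [0,0,0.018],"turn": 0},{"fingers": 1,"offset": [0,0,0.027],"turn": 0},{"fingers": 1,"offset": [0,0,0.034],"turn": 0},{"fingers": 1,"offset": [0,0,0.039],"turn": 0}]'

```text
clock: 15.25
tcp_pos: [0.4315, 0.2326, 0.1402]
eef_rot: [-0.048, 0.999, -0.0, -0.0]
wrist_force: [-0.3, 0.5, -2.2]
width: 0.0145
```

Emit:
carry_out --steps '[{"fingers": 1,"offset": [0,0,0.003],"turn": 0},{"fingers": 1,"offset": [0,0,0.006],"turn": 0},{"fingers": 1,"offset": [0,0,0.009],"turn": 0},{"fingers": 1,"offset": [0,0,0.012],"turn": 0},{"fingers": 1,"offset": [0,0,0.015],"turn": 0}]'

```text
clock: 15.88
tcp_pos: [0.4317, 0.2327, 0.1257]
eef_rot: [-0.048, 0.999, 0.0, 0.0]
wrist_force: [0.6, 0.2, -1.5]
width: 0.0147
```

Emit:
carry_out --steps '[{"fingers": 1,"offset": [0,0,0.006],"turn": 0},{"fingers": 1,"offset": [0,0,0.014],"turn": 0},{"fingers": 1,"offset": [0,0,0.023],"turn": 0},{"fingers": 1,"offset": [0,0,0.028],"turn": 0},{"fingers": 1,"offset": [0,0,0.028],"turn": 0}]'

```text
clock: 16.5
tcp_pos: [0.4314, 0.2325, 0.0973]
eef_rot: [-0.048, 0.999, -0.0, -0.0]
wrist_force: [0.4, 0.1, -0.6]
width: 0.0142
```

```bash
python3 chk.py p2; python3 -c "
from h import *
t,s=pickle.load(open('p2.pkl','rb'))
for n,c in(('t',t),('s',s)):
    P=pts(c);m=(P[...,2]>.13)&(P[...,2]<.16)&(abs(P[...,0]-.631)<.02)&(abs(P[...,1]-.253)<.024);q=P[m]
    print(n,len(q),np.median(q,0).round(4),q.min(0).round(3),q.max(0).round(3))
"
```

```text
pos [0.4314 0.2325 0.0973] rodyaw 5.55 F [ 0.43  0.12 -0.6 ] w 0.0142 t 16.5
offset [ 0.4518 -0.1896  0.0977] turn 0.0671 zaxis [-0.001 -0.001 -1.   ]
hook [0.6313 0.2521 0.1031] top px [201. 208.] scene px [394. 313.]
t 48 [0.6313 0.2518 0.1447] [0.628 0.229 0.131] [0.651 0.276 0.151]
s 79 [0.6326 0.2514 0.1442] [0.613 0.229 0.131] [0.65  0.277 0.151]
```

View pics/p2.png

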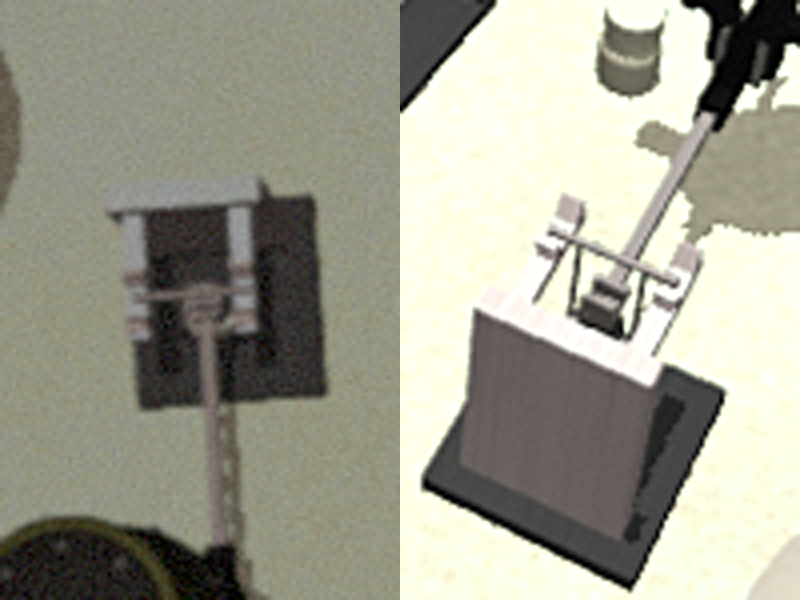

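The crossbar rests in both notches (scene crop (555,232) to (680,283), top at z≈0.145) and the hook is below it, clear of the bar. Next I'll retract.

Emit:
carry_out --steps '[{"fingers": 1,"offset": [0.004,0,0],"turn": 0},{"fingers": 1,"offset": [0.014,0,0],"turn": 0},{"fingers": 1,"offset": [0.03,0,0],"turn": 0},{"fingers": 1,"offset": [0.05,0,0],"turn": 0},{"fingers": 1,"offset": [0.07,0,0],"turn": 0}]'

```text
clock: 17.23
tcp_pos: [0.361, 0.2258, 0.0979]
eef_rot: [-0.048, 0.999, 0.0, 0.0]
wrist_force: [0.5, 1.3, -1.1]
width: 0.0145
```

Emit:
carry_out --steps '[{"fingers": 1,"offset": [0.015,0,-0.005],"turn": 0},{"fingers": 1,"offset": [0.02,0,-0.03],"turn": 0},{"fingers": 1,"offset": [0.02,0,-0.06],"turn": 0},{"fingers": 1,"offset": [0.02,0,-0.09],"turn": 0},{"fingers": 1,"offset": [0.02,0,-0.11],"turn": 0}]'

```text
clock: 17.85
tcp_pos: [0.3417, 0.2241, 0.2096]
eef_rot: [-0.049, 0.999, 0.001, 0.001]
wrist_force: [0.4, 1.0, -1.8]
width: 0.014
```

```bash
python3 -c "
from h import *
plan([.472,.0262,.20],1.27)
t=grab('top');s=grab('scene')
for n,c in(('t',t),('s',s)):
    P=pts(c);m=(P[...,2]>.13)&(P[...,2]<.16)&(abs(P[...,0]-.631)<.02)&(abs(P[...,1]-.253)<.024);q=P[m]
    print(n,len(q),np.median(q,0).round(4))
"
```

```text
pos [0.3417 0.2241 0.2096] rodyaw 5.57 F [ 0.44  1.04 -1.78] w 0.014 t 17.85
offset [-0.1104 -0.2096  0.0093] turn 0.075 zaxis [ 0.001  0.002 -1.   ]
t 48 [0.6317 0.2518 0.1438]
s 79 [0.6329 0.2532 0.1445]
```

Emit:
carry_out --steps '[{"fingers": 1,"offset": [0,-0.04,0],"turn": 0.02},{"fingers": 1,"offset": [-0.005,-0.09,0],"turn": 0.05},{"fingers": 1,"offset": [-0.04,-0.14,0],"turn": 0.075},{"fingers": 1,"offset": [-0.08,-0.185,0],"turn": 0.075},{"fingers": 1,"offset": [-0.11,-0.21,0.005],"turn": 0.075}]'

```text
clock: 18.58
tcp_pos: [0.4725, 0.0234, 0.2019]
eef_rot: [-0.01, 1.0, 0.0, -0.0]
wrist_force: [0.1, 1.4, 0.0]
width: 0.0146
```

Emit:
carry_out --steps '[{"fingers": 1,"offset": [0,0,0.02],"turn": 0},{"fingers": 1,"offset": [0,0,0.05],"turn": 0},{"fingers": 1,"offset": [0,0,0.08],"turn": 0},{"fingers": 1,"offset": [0,0,0.09],"turn": 0},{"fingers": 1,"offset": [0,0,0.09],"turn": 0}]'

```text
clock: 19.2
tcp_pos: [0.4712, 0.0258, 0.1124]
eef_rot: [-0.011, 1.0, -0.0, -0.0]
wrist_force: [0.4, -0.5, -0.6]
width: 0.0144
```

```bash
python3 -c "
from h import *
plan([.4722,.0264,.0605],1.27)
t=grab('top');P=pts(t);m=(P[...,2]>.095)&(P[...,2]<.16)&(P[...,0]>.55)&(P[...,0]<.7)&(abs(P[...,1]-.026)<.05);q=P[m]
k=np.polyfit(q[:,0],q[:,1],1);print(len(q),np.rad2deg(k[0]),np.polyval(k,.672),q.max(0),np.median(q[:,2]))
"
```

```text
pos [0.4712 0.0258 0.1124] rodyaw 1.29 F [ 0.42 -0.54 -0.59] w 0.0144 t 19.2
offset [-0.001   0.0006  0.0519] turn 0.0003 zaxis [-0.001 -0.    -1.   ]
260 1.1015851428137635 0.030242811028703485 [0.68173374 0.0387494  0.13179102] 0.11912733154669242
```

Emit:
carry_out --steps '[{"fingers": 1,"offset": [-0.001,0.0005,0.012],"turn": 0},{"fingers": 1,"offset": [-0.001,0.0005,0.027],"turn": 0},{"fingers": 1,"offset": [-0.001,0.0005,0.04],"turn": 0},{"fingers": 1,"offset": [-0.001,0.0005,0.048],"turn": 0},{"fingers": 1,"offset": [-0.001,0.0005,0.051],"turn": 0}]'

```text
clock: 19.88
tcp_pos: [0.4726, 0.0259, 0.0611]
eef_rot: [-0.011, 1.0, -0.0, -0.0]
wrist_force: [0.7, -0.2, -0.5]
width: 0.0141
```

Emit:
carry_out --steps '[{"fingers": 1,"offset": [0,0,0],"turn": 0},{"fingers": 1,"offset": [0,0,0],"turn": 0}]'

```text
clock: 20.12
tcp_pos: [0.4731, 0.0262, 0.0623]
eef_rot: [-0.011, 1.0, 0.0, 0.0]
wrist_force: [0.2, -0.8, -1.3]
width: 0.0146
```

```bash
python3 -c "
from h import *
plan([.4722,.0264,.0605],1.27)
t=grab('top');P=pts(t);m=(P[...,2]>.055)&(P[...,2]<.11)&(P[...,0]>.55)&(P[...,0]<.7)&(abs(P[...,1]-.026)<.05);q=P[m]
q=q[q[:,0]>.61];k=np.polyfit(q[:,0],q[:,1],1);print(len(q),np.rad2deg(k[0]),np.polyval(k,.672),q.max(0),np.median(q[:,2]))
"
```

```text
pos [0.4731 0.0262 0.0623] rodyaw 1.25 F [ 0.22 -0.76 -1.35] w 0.0146 t 20.12
offset [0.0009 0.0002 0.0018] turn -0.0004 zaxis [ 0.001  0.    -1.   ]
150 1.8053671013304162 0.03020604046268719 [0.68465711 0.03958904 0.08336744] 0.0694744760019218
```

Emit:
carry_out --steps '[{"fingers": 1,"offset": [0,0,0.001],"turn": 0},{"fingers": 1,"offset": [0,0,0.002],"turn": 0},{"fingers": 1,"offset": [0,0,0.002],"turn": 0}]'

```text
clock: 20.55
tcp_pos: [0.473, 0.0262, 0.0606]
eef_rot: [-0.011, 1.0, 0.0, 0.0]
wrist_force: [-3.1, 0.9, 4.3]
width: 0.0143
```

Emit:
carry_out --steps '[{"fingers": 0.6,"offset": [0,0,0],"turn": 0},{"fingers": 0.2,"offset": [0,0,0],"turn": 0},{"fingers": -0.4,"offset": [0,0,0],"turn": 0},{"fingers": -1,"offset": [0,0,0],"turn": 0},{"fingers": -1,"offset": [0,0,0],"turn": 0}]'

```text
clock: 21.18
tcp_pos: [0.4728, 0.0261, 0.0598]
eef_rot: [-0.011, 1.0, 0.0, -0.0]
wrist_force: [-0.4, 0.1, -0.1]
width: 0.0852
```

Emit:
carry_out --steps '[{"fingers": -1,"offset": [0,0,-0.01],"turn": 0},{"fingers": -1,"offset": [0,0,-0.04],"turn": 0},{"fingers": -1,"offset": [0,0,-0.09],"turn": 0},{"fingers": -1,"offset": [0,0,-0.14],"turn": 0},{"fingers": -1,"offset": [0,0,-0.19],"turn": 0}]'

```text
clock: 21.8
tcp_pos: [0.4726, 0.0259, 0.2524]
eef_rot: [-0.011, 1.0, 0.0, 0.001]
wrist_force: [-0.2, -0.6, 0.5]
width: 0.0856
```

Emit:
carry_out --steps '[{"fingers": -1,"offset": [0.03,0,-0.03],"turn": 0},{"fingers": -1,"offset": [0.07,0,-0.05],"turn": 0},{"fingers": -1,"offset": [0.07,0,-0.05],"turn": 0},{"fingers": -1,"offset": [0.07,0,-0.05],"turn": 0}]'

```text
clock: 22.3
tcp_pos: [0.4028, 0.0247, 0.3]
eef_rot: [-0.011, 1.0, 0.0, 0.0]
wrist_force: [1.5, 0.4, -0.4]
width: 0.0852
```

```bash
python3 -c "
from h import *
plan([.4722,.0264,.0605],1.27)
t=grab('top');s=grab('scene');t0=pickle.load(open('top.pkl','rb'))
for n,c in(('t0',t0),('t',t)):
    P=pts(c);m=(P[...,2]>.055)&(P[...,2]<.11)&(P[...,0]>.61)&(P[...,0]<.7)&(abs(P[...,1]-.026)<.05);q=P[m]
    k=np.polyfit(q[:,0],q[:,1],1);print(n,len(q),np.rad2deg(k[0]),np.polyval(k,.672),q.max(0),np.median(q[:,2]))
P=pts(t);m=(P[...,2]>.13)&(P[...,2]<.16)&(abs(P[...,0]-.631)<.02)&(abs(P[...,1]-.253)<.024);print(np.median(P[m],0))
cv2.imwrite('pics/end.png',np.hstack([cv2.resize(t['color'][120:345,90:440],(400,257)),cv2.resize(s['color'][140:380,200:520],(400,300))[:257]]) if 0 else np.vstack([cv2.resize(t['color'][165:330,165:435],(490,299)),cv2.resize(s['color'][180:380,200:527],(490,300))]))
"
```

```text
pos [0.4028 0.0247 0.3   ] rodyaw 1.27 F [ 1.54  0.45 -0.45] w 0.0852 t 22.3
offset [-0.0693 -0.      0.2395] turn 0.0 zaxis [ 0.     0.001 -1.   ]
t0 144 1.1558051454263987 0.029761175783115393 [0.68459172 0.03742795 0.08235147] 0.06853725609120964
t 147 1.7285754301900031 0.030122999197754102 [0.68461506 0.03973547 0.08273454] 0.06826515479697992
[0.63143245 0.25060585 0.14400215]
```

View pics/end.png

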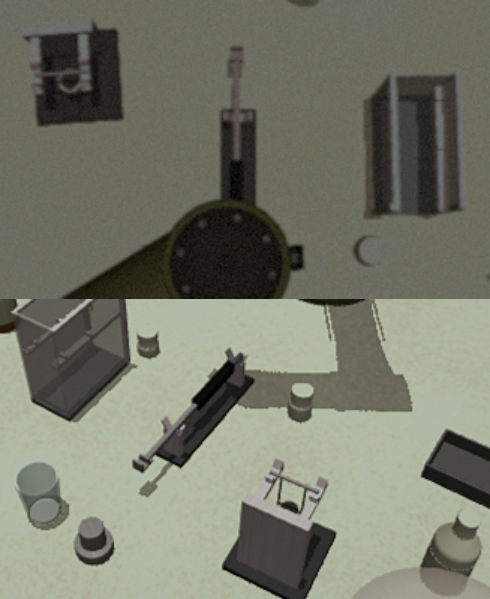

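The rod lies in both cradles with its hook up (scene panel (140,463) to (235,365)). The carrier hangs in both notches (scene panel (275,467) to (322,485)), the bay is empty, and the pots are where they were. I'm handing the job in.

```bash
python3 -c "
from h import *
print(robot.finish_job())"
```

```text
the job is handed in; nothing more can be done
None
```

The job is done and handed in, at about 22 s on the robot's clock. I gripped the rod by its handle, hooked the carrier's crossbar and lifted it straight up out of the bay. I then lowered it into the stand's notches, drew the hook out and laid the rod back in its cradles.

Last checks:
- **Carrier:** it hangs in both notches. The crossbar's top measures z ≈ 0.144 m, and its middle is at about (0.631, 0.251), within 3 mm of the seat I had worked out.
- **Rod:** it lies in both cradles, hook up and pointing as at first. Depth from the top camera agrees with the first picture to under 1 mm. The fitted direction differs by about 0.6° (1.7° against 1.2°), which I take to be camera noise.
- **Forces:** the readings I saw stayed under about 7 N.
- **Robot:** it ended with the gripper open, clear above the rest and touching nothing. The fingers never came near the carrier.
- **Bystanders:** those in the last picture look unmoved. I judged this by eye and did not measure it. The bottle was mostly out of that picture and the screwdriver wholly so.

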